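# Seam check of a cell carrier, then stand the probe in its cup

## Task

Take the pointed probe (the longer of the two sticks) from the sloping rest and run its tip slowly (about 4 cm a second) and lightly along the whole groove between the two halves of the black cell carrier, starting at the end beside the round locating pin and keeping the tip down in the groove all the way to the other end. Then stand the probe upright, tip down, in the holder cup, lowering it to the bottom before letting go. Leave the blunt rod, the spare carrier half and the bin where they are.

Things in the scene. Friction and masses are not known exactly. Their poses are not given: they have to be found in the camera images.
- probe: loose steel probe, 190 mm long, 150 g: a 6 mm thick pin, 20 mm long, at its tip, a 10 mm cone, then a round body 18 mm thick up to the top. Origin at the pin's tip, z along the axis to the top end. Lies in either trough of the rest, tip down, leaning 40 degrees from vertical, top towards the robot, upper 62 mm clear of the trough
- rod: loose plain steel rod, 18 mm thick, 160 mm long, flat at both ends, in the other trough of the rest. Origin at the centre of its lower end, z along it to its upper end. Not needed: leave it
- rest: fixed sloping rest: dark plate 130 by 150 by 8 mm with two open aluminium troughs at y = +45 and -45 mm, 29 mm wide, 128 mm long, leaning to -x (the robot's side). Origin under the plate's centre; foot stops at x = +55, z = 24 mm. Trough lips end 2 mm above the probe's axis: draw it out along its axis or lift it off
- pallet: fixed aluminium plate 250 by 130 by 20 mm; on it a black cell carrier 180 mm long, 98 wide, top at z = 70 mm, of two halves. Between them a straight groove along x at y = 0, x = -90 to +90 mm, 10 wide, 8 deep, metal floor, open ends. Origin under the plate's centre. Round locating pin, 14 mm thick, top at z = 56, at x = -110 mm; flat block, top at z = 36, at x = +108 mm
- seam_start (a point): point on the groove's floor, 20 mm in from the groove's end beside the round locating pin: start of the seam path
- seam_end (a point): point on the groove's floor, 20 mm in from the other end: end of the seam path (140 mm from seam_start)
- holder: fixed holder cup: aluminium tube standing upright on a dark round foot 84 mm wide, 10 mm thick; bore 22 mm wide, widening over the top 12 mm to a flared mouth of about 32 mm; rim 95 mm above the table, about 44 mm wide outside. Origin at the centre of the foot's underside
- holder_mouth (a point): centre of the cup's mouth, at rim height
- holder_floor (a point): centre of the bore's floor inside the cup, 14 mm above the table: the probe's tip must rest here
- spare: loose spare half carrier, black plastic bar 180 by 41 by 50 mm, origin under its centre, long along its x; bystander
- bin: small grey open bin 100 by 150 by 60 mm with steel pins in it, origin under its centre; bystander
Things that resemble listed ones, but are neither listed nor needed, are in the scene too. What is shaped like the probe but green or yellow is not meant.

How it is judged:
On the way, in this order (a step that is already met when the one before it is completed fails the run):
1. the probe's tip is down in the groove (at least 3 mm below the carrier's top face), at the start of the seam, beside the locating pin (within 12 mm) (x of probe in the frame of pallet between -0.082 and -0.058 m and y of probe in the frame of pallet between -0.006 and 0.006 m and z of probe in the frame of pallet between 0.055 and 0.067 m), for 0.1 s.
2. the probe's tip is down in the groove (at least 3 mm below the carrier's top face), 25 mm along the seam (within 8 mm) (x of probe in the frame of pallet between -0.053 and -0.037 m and y of probe in the frame of pallet between -0.006 and 0.006 m and z of probe in the frame of pallet between 0.055 and 0.067 m), for 0.1 s.
3. the probe's tip is down in the groove (at least 3 mm below the carrier's top face), 48 mm along the seam (within 8 mm) (x of probe in the frame of pallet between -0.0305 and -0.0145 m and y of probe in the frame of pallet between -0.006 and 0.006 m and z of probe in the frame of pallet between 0.055 and 0.067 m), for 0.1 s.
4. the probe's tip is down in the groove (at least 3 mm below the carrier's top face), 70 mm along the seam (within 8 mm) (x of probe in the frame of pallet between -0.008 and 0.008 m and y of probe in the frame of pallet between -0.006 and 0.006 m and z of probe in the frame of pallet between 0.055 and 0.067 m), for 0.1 s.
5. the probe's tip is down in the groove (at least 3 mm below the carrier's top face), 92 mm along the seam (within 8 mm) (x of probe in the frame of pallet between 0.0145 and 0.0305 m and y of probe in the frame of pallet between -0.006 and 0.006 m and z of probe in the frame of pallet between 0.055 and 0.067 m), for 0.1 s.
6. the probe's tip is down in the groove (at least 3 mm below the carrier's top face), 115 mm along the seam (within 8 mm) (x of probe in the frame of pallet between 0.037 and 0.053 m and y of probe in the frame of pallet between -0.006 and 0.006 m and z of probe in the frame of pallet between 0.055 and 0.067 m), for 0.1 s.
7. the probe's tip is down in the groove (at least 3 mm below the carrier's top face), at the far end of the seam (within 12 mm) (x of probe in the frame of pallet between 0.058 and 0.082 m and y of probe in the frame of pallet between -0.006 and 0.006 m and z of probe in the frame of pallet between 0.055 and 0.067 m), for 0.1 s.
8. the probe's tip is lowered to within 10 mm of the cup's floor while the fingers still hold it (horizontal distance between probe and holder_floor below 0.011 m and z of probe in the frame of holder_floor between -0.006 and 0.01 m and angle between probe's own z axis and vertical below 0.17 rad and contact force between the fingers and probe above 0.5 N), for 0.05 s.
At the end, for the whole second after the job is handed in: the probe stands released and at rest in the holder cup, tip down: tip within 10 mm above the cup's floor and 11 mm of its centre, axis within 0.17 rad of vertical; the rod, spare carrier and bin are within 20 mm of where they were (horizontal distance between probe and holder_floor below 0.011 m and z of probe in the frame of holder_floor between -0.006 and 0.01 m and angle between probe's own z axis and vertical below 0.17 rad and linear speed of probe below 0.02 m/s and distance of each of rod, spare, bin from where it was at the start of the episode below 0.02 m); the robot touches nothing.
It fails at once if the probe goes faster than 0.1 m/s while its tip is in the groove, away from its two ends (x of probe in the frame of pallet between -0.055 and 0.055 m and y of probe in the frame of pallet between -0.006 and 0.006 m and z of probe in the frame of pallet between 0.055 and 0.067 m and linear speed of probe above 0.1 m/s).
It fails at once if the probe presses on the carrier with more than 30 N (contact force between probe and pallet above 30 N).
It fails at once if the rod, spare carrier or bin is moved by more than 20 mm (distance of any of rod, spare, bin from where it was at the start of the episode above 0.02 m).
It also fails if it takes over 59 s, if anything falls off the work surface, if the arm or the gripper's body presses on something with over 40 N, if the wrist force passes 120 N, or if a joint passes its speed limit or range.

## Robot

A 6-joint arm with a two-finger parallel gripper is mounted at the origin on the work surface. World frame = base frame: x ahead of the robot, y to its left, z up, the work surface at z = 0. Lengths are in m, angles in rad, forces in N, time in s.
With the tool pointing down it reaches from about 0.35 to 1 m from the base axis. Payload 7.1 kg.
Tool frame: the origin (TCP) lies midway between the tips of the shut fingers; the grasp point (between the pads) lies 19 mm behind it; z points along the fingers, y is the direction in which the jaws open and shut (so a half turn about z gives the same grasp; the last joint's range is limited). The gripper opens to 85 mm and grips with 20 to 120 N. Pads are 22 mm wide; open, the fingers measure 114 mm over their backs; the gripper's body (76 mm by 85 mm) begins 54 mm behind the grasp point. The pads swing forward as they close: fully open they stand 13 mm farther back than shut.
Start: joints at [-1.152, 0.423, 1.63, -0, 1.089, -0.019], TCP at [0.265, -0.566, 0.231] pointing down, gripper open.
Joint ranges: [-3, 3], [-0.9, 2.11], [0.09, 2.58], [-1.31, 4.45], [0.11, 2.69], [-2.54, 2.54]. Speed limits (rad/s): [2.39, 2.39, 3.01, 3.14, 3.14, 3.14].

## Interface

Orientations are given as a rotation vector (axis times angle).
In Python, from workcell import get_obs, get_image, sign_off gives the robot as it stands.
- The arm moves only by the tool jog_arm, never from a script. Its argument "series" is a list of rows, each a list of 7 numbers: the shift along the tool's x, y, z in units of 50 mm (1.0 is 50 mm), then the turn, a rotation vector about the tool's x, y, z in degrees, then the opening, from 0 (shut) to 1 (fully open). In form: [[tx, ty, tz, wx, wy, wz, fingers], ...]. A call has 1 to 12 rows; each row is the pose to reach, as a shift and turn from the pose commanded when the call began, along the tool's axes at that moment; what a row does not reach only later rows make up. A row lasts 1/10 s, in which the tool goes at most 50 mm and 8.59 degrees, less where a joint would pass 70% of its speed; a pose out of reach is approached as far as the arm can. A call with a gripper value outside its range is refused whole. The fingers move at their own pace and stop on an object; "squeeze" is the grip in N (left out, the last holds). Time passes only in rows, so rows that repeat a pose let the fingers close. It gives the time, the measured TCP pose, the force and the opening at its end, in the units of the state.
- get_obs(): the state, without advancing time (a new reading comes with each control period).
- get_image(name): name is "scene" or "top"; returns a dict with "pixels" (420x560x3 uint8, red, green, blue), "z_map" (420x560 float32, m along the optical axis (not along the pixel's ray), 0 where there is no reading), "fx", "fy", "cx", "cy" (pixels), "k1" (the pictures are not rectified: a ray, as slopes to the right and down, at radius r is drawn at 1 + k1 r^2 times it, then the intrinsics apply), "camera_from_world" (4x4, takes a point from world to camera coordinates). Camera axes: x right, y up, looking along -z (the intrinsics and any distortion apply to the point x, -y, -z); pixel columns grow to the right and rows downward; lengths in m; the calibration is good to about 2 mm. A picture is of the moment at which its call begins.
- sign_off(): hands the job in, once; it reports no verdict.
The state is a dict: "clock": time; "q": joint angles; "joint_velocities": joint speeds; "joint_torque": joint torques, N m; "tool_pos": TCP position; "orientation": TCP orientation; "wrist_force": force on the tool from outside, world axes, zero at the start; "torque": the same for the moment, N m; "gripper_width": finger opening in m.
Only numpy, scipy, OpenCV 4.12 (cv2) and the standard library are available. Lean on these libraries where they do the work, as an engineer would, in place of code of your own. Each camera call takes 0.05 s, during which the arm holds its last target. There are 200 camera calls.

## Working session

There is one attempt and no reset: what is moved stays moved. The work goes in short steps, Python scripts to look and compute and a tool call to move; the robot and the scene stay as the last step left them, time stands still between calls to the robot, and variables do not carry over. Pictures are saved under pics/ and viewed, about 8 in all and at most 12, crops included, and the job is handed in when it is done.

Besides the shell and the picture viewer there is one more tool, called after "Request:" in YAML: its name, and indented under it one key for each argument. jog_arm: Moves the arm, as the interface text tells. Its arguments: {"type":"object","properties":{"series":{"type":"array"},"squeeze":{"type":"number"}},"required":["series"]}

```bash
ls; mkdir -p pics; cat > h.py <<'E'
import numpy as np, cv2
from workcell import get_obs, get_image, sign_off
from scipy.spatial.transform import Rotation as R
def cloud(im):
    H,W=im['z_map'].shape; v,u=np.mgrid[0:H,0:W].astype(float)
    return pts(im,u,v,im['z_map'])
def slopes(im,u,v):
    a=(np.asarray(u,float)-im['cx'])/im['fx']; b=(np.asarray(v,float)-im['cy'])/im['fy']
    x,y=a.copy(),b.copy()
    for _ in range(10):
        s=1+im['k1']*(x*x+y*y); x,y=a/s,b/s
    return x,y
def pts(im,u,v,d):
    x,y=slopes(im,u,v); c=np.stack([x*d,-y*d,-d,np.ones_like(d)],-1)
    return (c@np.linalg.inv(im['camera_from_world']).T)[...,:3]
def onplane(im,u,v,z):
    o=np.linalg.inv(im['camera_from_world'])[:3,3]
    p=pts(im,u,v,np.ones_like(np.asarray(u,float))); d=p-o
    return o+d*((z-o[2])/d[...,2])[...,None]
def proj(im,P):
    c=(np.c_[np.atleast_2d(P),np.ones(len(np.atleast_2d(P)))]@im['camera_from_world'].T)
    x,y=c[:,0]/-c[:,2],-c[:,1]/-c[:,2]; s=1+im['k1']*(x*x+y*y)
    return np.c_[x*s*im['fx']+im['cx'],y*s*im['fy']+im['cy']]
def grab(n):
    im=get_image(n); return im
def save(im,name,box=None,k=1):
    p=im['pixels'][...,::-1]
    if box: u0,v0,u1,v1=box; p=p[v0:v1,u0:u1]
    cv2.imwrite('pics/'+name,cv2.resize(p,None,fx=k,fy=k,interpolation=cv2.INTER_CUBIC))
E
python3 - <<'E'
from h import *
import pickle
o=get_obs(); print(o)
ims={n:grab(n) for n in('scene','top')}
pickle.dump(ims,open('im0.pkl','wb'))
for n,im in ims.items():
    save(im,n+'0.png',k=1.4); print(n,im['fx'],im['fy'],im['cx'],im['cy'],im['k1'],np.linalg.inv(im['camera_from_world']).round(3).tolist())
E
```

```text
pics
{'clock': 0.0, 'q': array([-1.15201039e+00,  4.23821513e-01,  1.63075442e+00, -2.78332051e-05,
        1.08867051e+00, -1.90116849e-02]), 'joint_velocities': array([ 1.77879186e-03, -8.67590392e-04, -1.02070342e-03,  4.81447313e-04,
       -1.08108664e-04,  1.70857905e-05]), 'joint_torque': array([-1.93648768e-03, -5.57384348e+01, -2.81739092e+01, -2.09114733e-04,
        7.40248914e-03, -1.21195069e-05]), 'tool_pos': array([ 0.26473026, -0.56549777,  0.23053249]), 'orientation': array([-3.06504350e+00, -6.81880940e-01,  5.53474294e-04]), 'wrist_force': array([ 0.88256503, -0.28741196, -0.21767928]), 'torque': array([ 0.02054068, -0.03556664, -0.01872413]), 'gripper_width': 0.08543764375777672}
scene 429.8524013268581 429.8524013268581 285.61815860569385 215.10063951311847 -0.10273099505892565 [[0.115, -0.815, 0.568, 1.225], [0.993, 0.094, -0.065, -0.176], [-0.0, 0.571, 0.821, 1.007], [0.0, 0.0, 0.0, 1.0]]
top 432.08095057761244 432.08095057761244 278.49676498421957 208.96370562915487 -0.08332632214003569 [[-0.015, 0.992, -0.125, 0.43], [-1.0, -0.016, -0.009, -0.117], [-0.011, 0.125, 0.992, 1.494], [0.0, 0.0, 0.0, 1.0]]
```

View pics/scene0.png

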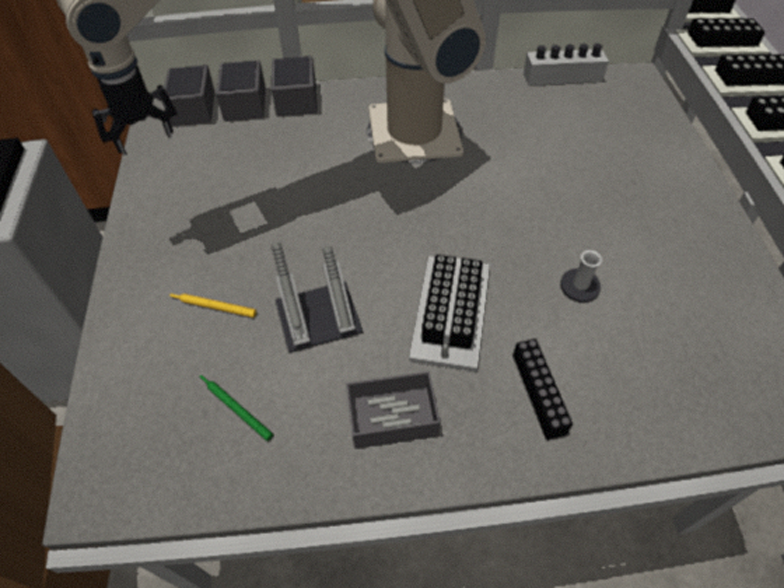

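View pics/top0.png

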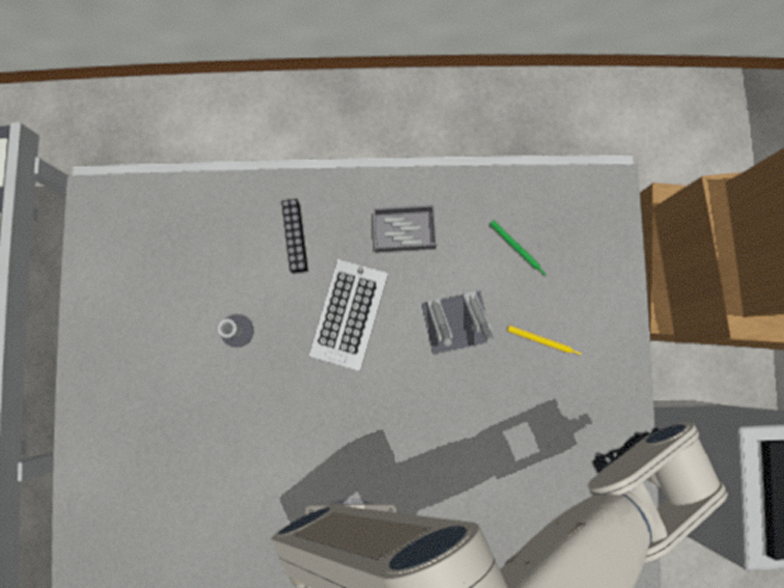

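The scene view shows the rest at about (315,300) with two sticks, at (288,290) and (338,290). The pallet is at (455,310), with the round pin at its far end, (446,350). The cup is at (588,275), the spare at (542,388) and the bin at (393,408). In the top view the pin is at (360,270).

What could be taken for the probe (scene pixels):
- the left trough stick (288,290)
- the right trough stick (338,290)
- the yellow stick (212,305) and the green stick (237,407), both ruled out by colour

Next is one close crop of the rest, plus the 3D extents.

```bash
python3 - <<'E'
from h import *
import pickle
ims=pickle.load(open('im0.pkl','rb'))
s,t=ims['scene'],ims['top']
a=cv2.resize(s['pixels'][165:255,185:265,::-1],(480,540),interpolation=cv2.INTER_CUBIC)
b=cv2.resize(t['pixels'][200:260,295:360,::-1],(320,295),interpolation=cv2.INTER_CUBIC)
c=np.zeros((540,800,3),np.uint8); c[:,:480]=a; c[:295,480:]=b; cv2.imwrite('pics/rest.png',c)
for n,im in ims.items():
    P=cloud(im); g=im['pixels'].mean(-1)
    m=(P[...,0]>.3)&(P[...,0]<.8)&(P[...,1]>-.5)&(P[...,1]<-.1)
    print(n,'table z',np.median(P[m][:,2]))
    # rest region
    m=(P[...,2]>.02)&(P[...,2]<.25)&(P[...,0]>.3)&(P[...,0]<.68)&(P[...,1]>-.38)&(P[...,1]<-.12)
    k,lab,st,ce=cv2.connectedComponentsWithStats(m.astype(np.uint8))
    for i in range(1,k):
        if st[i,4]>30:
            q=P[lab==i]; print(st[i],q.min(0).round(3),q.max(0).round(3))
E
```

```text
scene table z 0.0007922809632426864
[194 173  27  73 709] [ 0.487 -0.329  0.02 ] [ 0.621 -0.282  0.175]
[230 176  23  62 658] [ 0.487 -0.242  0.021] [ 0.604 -0.195  0.154]
top table z -4.554401213341386e-05
[331 207  23  39 352] [ 0.483 -0.333  0.02 ] [ 0.619 -0.284  0.173]
[305 213  18  34 308] [ 0.482 -0.242  0.02 ] [ 0.6   -0.194  0.153]
```

View pics/rest.png

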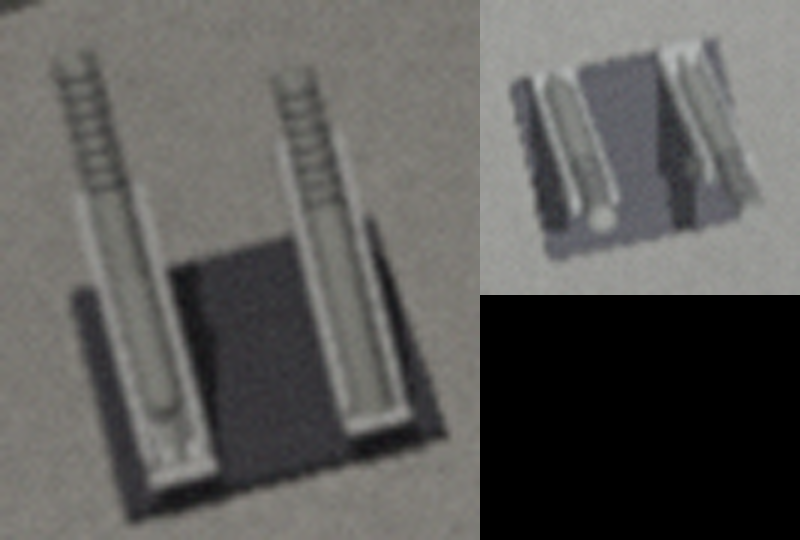

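In the crop, the left stick (upper end at (75,60), y ≈ -0.31) narrows to a thin pin at its lower end (165,415) and stands taller, so it is the probe. The right stick is the flat-ended rod. Next I measure the probe axis, groove and cup.

```bash
cat > m.py <<'E'
from h import *
import pickle
from scipy.optimize import least_squares
ims=pickle.load(open('im0.pkl','rb'))
L=np.deg2rad(40)
# sticks: shared yaw, points on r=9mm cylinders (free upper part)
def stick(P,y0,y1,zt):
    m=(P[...,2]>.115)&(P[...,2]<zt)&(P[...,0]>.44)&(P[...,0]<.6)&(P[...,1]>y0)&(P[...,1]<y1)
    return P[m]
for n,im in ims.items():
    P=cloud(im)
    A=stick(P,-.38,-.26,.2); B=stick(P,-.26,-.15,.2)
    def f(p):
        d=np.array([-np.sin(L)*np.cos(p[4]),-np.sin(L)*np.sin(p[4]),np.cos(L)]); r=[]
        for Q,(x,y) in((A,p[:2]),(B,p[2:4])):
            w=Q-[x,y,.13]; w=w-np.outer(w@d,d); r.append(np.linalg.norm(w,axis=1)-.009)
        return np.concatenate(r)
    s=least_squares(f,[.52,-.31,.52,-.22,0],loss='soft_l1',f_scale=.001)
    print(n,'probe xy@z.13',s.x[:2].round(4),'rod',s.x[2:4].round(4),'yaw',np.rad2deg(s.x[4]).round(2),'rms',np.sqrt(np.mean(s.fun**2)).round(4),len(A),len(B),A[:,2].max().round(3))
    # carrier top
    m=(P[...,2]>.066)&(P[...,2]<.08)&(P[...,0]>.4)&(P[...,0]<.8)&(P[...,1]>-.15)&(P[...,1]<.08)
    k,lab,st,ce=cv2.connectedComponentsWithStats(cv2.morphologyEx(m.astype(np.uint8),cv2.MORPH_CLOSE,np.ones((5,5))))
    i=1+np.argmax(st[1:,4]); v,u=np.nonzero(lab==i); q=onplane(im,u,v,.07)[:,:2]
    (c,wh,ang)=cv2.minAreaRect((q*1000).astype(np.float32)); print('  carrier',np.round(c,1),np.round(wh,1),round(ang,1),st[i])
    # groove: bright pixels close to centreline
    box=cv2.boxPoints((c,wh,ang))/1000; c=np.array(c)/1000
    e=[box[1]-box[0],box[2]-box[1]]; ex=max(e,key=np.linalg.norm); ex=ex/np.linalg.norm(ex); ex*=-np.sign(ex[0]); ey=np.array([-ex[1],ex[0]])
    g=im['pixels'].mean(-1); V,U=np.mgrid[0:420,0:560]; W=onplane(im,U.astype(float),V.astype(float),.066)[...,:2]-c
    X,Y=W@ex,W@ey
    bx,by=[],[]
    for x0 in np.arange(-.075,.076,.01):
        mm=(abs(X-x0)<.006)&(abs(Y)<.013); w=np.clip(g[mm]-np.percentile(g[mm],30),0,None); bx.append(x0); by.append((w*Y[mm]).sum()/w.sum())
    k=np.polyfit(bx,by,1); print('  centre',c,'ex',ex,'ang',np.rad2deg(np.arctan2(ex[1],ex[0])).round(2),'groove off',k.round(4),'resid',np.std(by-np.polyval(k,bx)).round(4), np.round(by,4))
    # holder rim
    m=(P[...,2]>.085)&(P[...,2]<.105)&(P[...,0]>.4)&(P[...,0]<.75)&(P[...,1]>.08)&(P[...,1]<.3)
    v,u=np.nonzero(m); q=onplane(im,u,v,.095)[:,:2]; (c,r)=cv2.minEnclosingCircle((q*1000).astype(np.float32)); print('  rim',np.round(c,1),round(r,1),(q.mean(0)*1000).round(1),len(q))
    # foot
    m=(P[...,2]>.004)&(P[...,2]<.03)&(P[...,0]>.4)&(P[...,0]<.75)&(P[...,1]>.08)&(P[...,1]<.3)
    v,u=np.nonzero(m); q=onplane(im,u,v,.01)[:,:2]; (c,r)=cv2.minEnclosingCircle((q*1000).astype(np.float32)); print('  foot',np.round(c,1),round(r,1),len(q))
o=get_obs(); print(R.from_rotvec(o['orientation']).as_matrix().round(3))
E
python3 m.py
```

```text
scene probe xy@z.13 [ 0.5221 -0.3149] rod [ 0.5226 -0.2247] yaw 8.35 rms 0.0033 212 141 0.175
  carrier [571.   1.] [ 97.4 182.2] 73.0 [ 301  182   44   59 1984]
  centre [0.57095569 0.00102474] ex [-0.9564413   0.29192477] ang 163.03 groove off [ 0.0008 -0.0003] resid 0.0003 [-0.0005 -0.0004 -0.0001  0.0001 -0.0004 -0.0002 -0.0004  0.     -0.0006
 -0.0004 -0.0008 -0.0004  0.0002 -0.0003  0.     -0.0002]
  rim [535.  278.6] 23.4 [534.6 280.3] 117
  foot [586.7 194.5] 189.7 631
top probe xy@z.13 [ 0.5185 -0.317 ] rod [ 0.501  -0.2283] yaw 12.49 rms 0.0027 119 86 0.173
  carrier [ 5.667e+02 -1.000e-01] [ 96.3 180. ] 72.9 [ 227  194   41   59 1514]
  centre [ 5.66680542e-01 -6.47888184e-05] ex [-0.95562196  0.29459596] ang 162.87 groove off [0.0012 0.0003] resid 0.0004 [-0.0002  0.0002  0.0002  0.0007  0.001   0.0002  0.0005  0.0002 -0.0001
 -0.0002  0.      0.0007  0.0005  0.     -0.0002  0.0013]
  rim [531.2 278.5] 21.2 [531.6 278.9] 84
  foot [569.8 186.9] 196.7 606
[[ 0.906  0.424 -0.001]
 [ 0.424 -0.906  0.001]
 [ 0.    -0.001 -1.   ]]
```

```bash
cat > m2.py <<'E'
from h import *
import pickle
from scipy.optimize import least_squares
ims=pickle.load(open('im0.pkl','rb'))
L=np.deg2rad(40)
def at(n,uv,z): im=ims[n]; uv=np.array(uv,float); return onplane(im,uv[:,0],uv[:,1],z)
sc=lambda l:[(185+x/6,165+y/6) for x,y in l]
tc=lambda l:[(295+(x-480)/4.923,200+y/4.917) for x,y in l]
print('plate scene BL,BR,TL',at('scene',sc([(130,520),(445,435),(75,290),(375,215)]),.008)[:,:2].round(4).tolist())
print('plate top FL,FR,NR,NL',at('top',tc([(512,85),(715,40),(745,212),(553,258)]),.008)[:,:2].round(4).tolist())
# dark plate mask rectangle
for n,im in ims.items():
    hsv=im['pixels'].astype(int); g=hsv.mean(-1); P=cloud(im)
    m=(g<75)&(P[...,0]>.42)&(P[...,0]<.68)&(P[...,1]>-.37)&(P[...,1]<-.16)&(P[...,2]<.2)
    m|=(P[...,2]>.015)&(P[...,2]<.08)&(P[...,0]>.42)&(P[...,0]<.68)&(P[...,1]>-.37)&(P[...,1]<-.16)
    m2=(P[...,2]<.016)&(g<75)&m
    v,u=np.nonzero(m2); q=onplane(im,u,v,.008)[:,:2]; print(n,'rect',cv2.minAreaRect((q*1000).astype(np.float32)))
# stick edges in scene: per image row centre of brightness gradient; top end depth
im=ims['scene']; print('top end scene z.1695+', at('scene',sc([(75,62),(295,78)]),.172).round(4).tolist(), at('scene',sc([(295,78)]),.15).round(4).tolist())
print('top end top', at('top',tc([(752,192)]),.17).round(4).tolist(), at('top',tc([(601,217)]),.152).round(4).tolist())
for yaw in (8,10,12,14,16):
  for n,im in ims.items():
    P=cloud(im); psi=np.deg2rad(yaw)
    d=np.array([-np.sin(L)*np.cos(psi),-np.sin(L)*np.sin(psi),np.cos(L)])
    m=(P[...,2]>.12)&(P[...,2]<.2)&(P[...,0]>.44)&(P[...,0]<.6)&(P[...,1]>-.38)&(P[...,1]<-.26); Q=P[m]
    def f(p):
        w=Q-[p[0],p[1],.15]; w=w-np.outer(w@d,d); return np.linalg.norm(w,axis=1)-.009
    s=least_squares(f,[.52,-.31],loss='soft_l1',f_scale=.001); t=(Q-[*s.x,.15])@d
    print(yaw,n,s.x.round(4),'cost',(s.cost*1e6).round(1),'top along',np.percentile(t,[97,100]).round(4))
E
python3 m2.py
```

```text
plate scene BL,BR,TL [[0.628, -0.3209], [0.5994, -0.1771], [0.4985, -0.3456], [0.4707, -0.2007]]
plate top FL,FR,NR,NL [[0.5872, -0.1828], [0.6168, -0.3265], [0.4954, -0.3436], [0.4656, -0.2088]]
scene rect ((519.3733520507812, -268.8288879394531), (194.79708862304688, 148.71969604492188), 11.377862930297852)
top rect ((534.085205078125, -250.33895874023438), (104.32474517822266, 109.59622955322266), 5.863064289093018)
top end scene z.1695+ [[0.4988, -0.3182, 0.172], [0.5187, -0.2256, 0.172]] [[0.5001, -0.2269, 0.15]]
top end top [[0.5006, -0.3237, 0.17]] [[0.4874, -0.2307, 0.152]]
8 scene [ 0.5252 -0.3154] cost 405.1 top along [0.0373 0.0382]
8 top [ 0.5187 -0.3141] cost 295.9 top along [0.036  0.0376]
10 scene [ 0.5251 -0.3151] cost 401.7 top along [0.0373 0.0382]
10 top [ 0.5184 -0.3132] cost 291.3 top along [0.036  0.0375]
12 scene [ 0.525  -0.3149] cost 398.8 top along [0.0373 0.0381]
12 top [ 0.5183 -0.3128] cost 287.3 top along [0.036  0.0375]
14 scene [ 0.5249 -0.3146] cost 396.6 top along [0.0372 0.038 ]
14 top [ 0.5183 -0.3127] cost 284.5 top along [0.0362 0.0375]
16 scene [ 0.5248 -0.3143] cost 395.2 top along [0.0371 0.0379]
16 top [ 0.5183 -0.3129] cost 283.4 top along [0.0364 0.0374]
```

```bash
cat >> h.py <<'E'
def jog(p,Rm,o=None):
    "jog row numbers from current measured pose to TCP p, matrix Rm"
    o=o or get_obs(); R0=R.from_rotvec(o['orientation'])
    return (R0.inv().apply(np.array(p)-o['tool_pos'])/.05).round(3).tolist(), np.rad2deg((R0.inv()*R.from_matrix(Rm)).as_rotvec()).round(2).tolist()
def probeaxis(yaw): 
    a=np.deg2rad(40); p=np.deg2rad(yaw); return np.array([-np.sin(a)*np.cos(p),-np.sin(a)*np.sin(p),np.cos(a)])
def frame(z,y):
    z=z/np.linalg.norm(z); y=y-z*(y@z); y/=np.linalg.norm(y); return np.stack([np.cross(y,z),y,z],1)
E
python3 - <<'E'
from h import *
import pickle
from scipy.optimize import least_squares
ims=pickle.load(open('im0.pkl','rb')); d=probeaxis(11.2); est=[]
for n,im in ims.items():
    P=cloud(im)
    m=(P[...,2]>.03)&(P[...,2]<.2)&(P[...,0]>.44)&(P[...,0]<.64)&(P[...,1]>-.38)&(P[...,1]<-.26)
    e=cv2.erode(m.astype(np.uint8),np.ones((3,3)))>0
    e&=P[...,2]>.13
    Q=P[e]; cam=np.linalg.inv(im['camera_from_world'])[:3,3]
    for k in range(3):
        def f(p):
            w=Q-[p[0],p[1],.15]; w=w-np.outer(w@d,d); return np.linalg.norm(w,axis=1)-.009
        s=least_squares(f,[.515,-.315],loss='soft_l1',f_scale=.001)
        Q=Q[abs(f(s.x))<.003]
    print(n,s.x.round(4),len(Q),np.abs(f(s.x)).mean().round(4)); est.append(s.x)
a=np.mean(est,0); A=np.array([*a,.15]); top=A+d*(.1695-.15)/d[2]; print('axis@.15',A.round(4),'top',top.round(4))
Rm=frame(-d,np.array([.194,-.981,0])); p=top+.06*d
print(p,jog(p,Rm))
E
```

```text
scene [ 0.5052 -0.3158] 69 0.0011
top [ 0.5197 -0.3112] 33 0.0011
axis@.15 [ 0.5124 -0.3135  0.15  ] top [ 0.4964 -0.3166  0.1695]
[ 0.45854422 -0.32414097  0.21546267] ([5.557, -2.73, 0.308], [-4.92, 39.81, 13.3])
```

Request:
jog_arm:
  series:
    - [5.56,-2.73,0.31,-4.92,39.81,13.3,0.65]
    - [5.56,-2.73,0.31,-4.92,39.81,13.3,0.65]
    - [5.56,-2.73,0.31,-4.92,39.81,13.3,0.65]
    - [5.56,-2.73,0.31,-4.92,39.81,13.3,0.65]
    - [5.56,-2.73,0.31,-4.92,39.81,13.3,0.65]
    - [5.56,-2.73,0.31,-4.92,39.81,13.3,0.65]
    - [5.56,-2.73,0.31,-4.92,39.81,13.3,0.65]
    - [5.56,-2.73,0.31,-4.92,39.81,13.3,0.65]
    - [5.56,-2.73,0.31,-4.92,39.81,13.3,0.65]
    - [5.56,-2.73,0.31,-4.92,39.81,13.3,0.65]
  squeeze: 70

```text
clock: 1.1
tool_pos: [0.4588, -0.3259, 0.2162]
orientation: [-2.879, -0.282, -1.049]
wrist_force: [0.6, -0.0, 0.2]
gripper_width: 0.0554
```

```bash
python3 - <<'E'
from h import *
import pickle
o=get_obs(); print(o['clock'],o['tool_pos'],o['q'].round(2),o['gripper_width'])
d=probeaxis(11.2); Rm=frame(-d,np.array([.194,-.981,0])); print(jog(np.array([.45854422,-.32414097,.21546267]),Rm,o))
ims={n:grab(n) for n in('scene','top')}; pickle.dump(ims,open('im1.pkl','wb'))
s,t=ims['scene'],ims['top']
a=cv2.resize(s['pixels'][120:255,165:285,::-1],(480,540),interpolation=cv2.INTER_CUBIC)
b=cv2.resize(t['pixels'][200:290,290:370,::-1],(320,360),interpolation=cv2.INTER_CUBIC)
c=np.zeros((540,800,3),np.uint8); c[:,:480]=a; c[:360,480:]=b; cv2.imwrite('pics/pre.png',c)
zt=R.from_rotvec(o['orientation']).as_matrix()[:,2]; print('tcp px',proj(s,[o['tool_pos'],o['tool_pos']+.06*zt]),proj(t,[o['tool_pos'],o['tool_pos']+.06*zt]))
E
```

```text
1.1 [ 0.45882198 -0.32594235  0.21617844] [-0.96  0.31  2.07  1.04  0.75 -0.37] 0.05541636421145415
([-0.008, -0.036, 0.012], [0.15, -0.03, 0.06])
tcp px [[191.65184508 152.20931168]
 [197.47698737 175.18233426]] [[353.8927589  252.33518638]
 [348.65499815 240.35447761]]
```

View pics/pre.png

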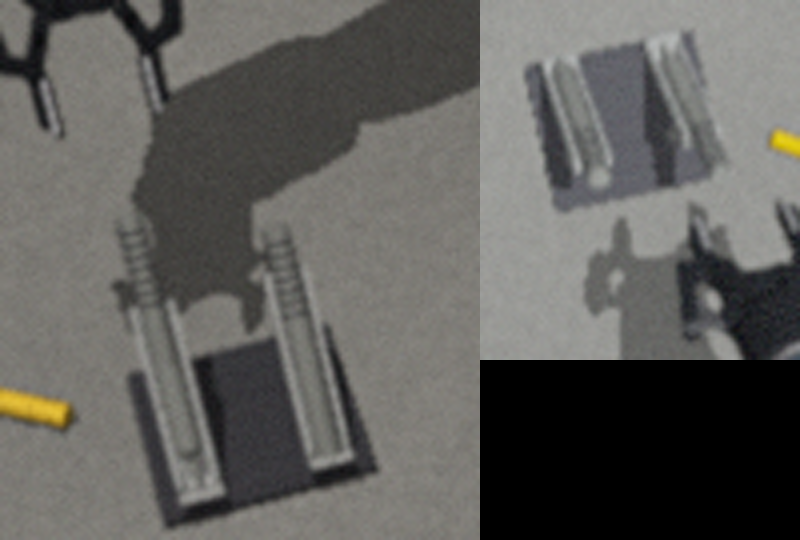

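The scene crop shows the fingertips at (57,132) and (160,105), straddling the probe's line, with the probe top at (130,225). The projected axis lands within 1–2 px of it in both views, so I advance along the axis.

Request:
jog_arm:
  series:
    - [0,-0.03,0.5,0,0,0,0.65]
    - [0,-0.03,1.0,0,0,0,0.65]
    - [0,-0.03,1.4,0,0,0,0.65]
    - [0,-0.03,1.8,0,0,0,0.65]
    - [0,-0.03,2.1,0,0,0,0.65]
    - [0,-0.03,2.1,0,0,0,0.65]

```text
clock: 1.8
tool_pos: [0.5249, -0.3101, 0.134]
orientation: [-2.877, -0.282, -1.046]
wrist_force: [0.2, 0.2, 0.1]
gripper_width: 0.0557
```

```bash
python3 - <<'E'
from h import *
import pickle
ims={n:grab(n) for n in('scene','top')}; pickle.dump(ims,open('im2.pkl','wb'))
o=get_obs(); print(o['clock'],o['tool_pos'],o['wrist_force'])
s,t=ims['scene'],ims['top']
a=cv2.resize(s['pixels'][150:250,180:260,::-1],(480,600),interpolation=cv2.INTER_CUBIC)
b=cv2.resize(t['pixels'][200:265,310:370,::-1],(320,347),interpolation=cv2.INTER_CUBIC)
c=np.zeros((600,800,3),np.uint8); c[:,:480]=a; c[:347,480:]=b; cv2.imwrite('pics/grasp.png',c)
E
```

```text
1.9 [ 0.5245296  -0.31053892  0.13535013] [ 0.05770955 -0.15923674  0.00637555]
```

View pics/grasp.png

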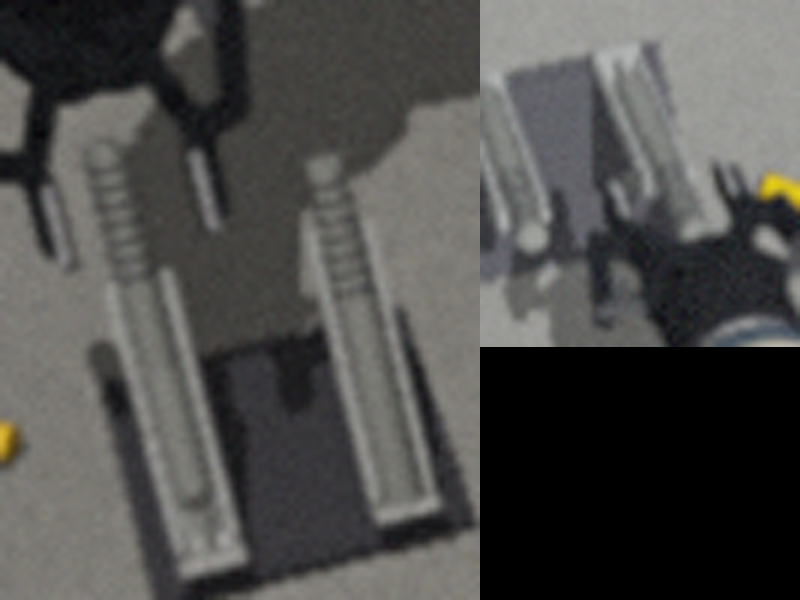

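The scene crop shows the pads midpoint near (133,205) and the probe at (118,205); the top view agrees, so the tool should shift about 5 mm towards -y. I use depth to check the offset in tool x.

```bash
python3 - <<'E'
from h import *
import pickle
ims=pickle.load(open('im2.pkl','rb')); o=get_obs(); Ro=R.from_rotvec(o['orientation']); print(Ro.as_matrix().round(3).tolist())
for n,im in ims.items():
    Q=Ro.inv().apply((cloud(im).reshape(-1,3)-o['tool_pos'])).reshape(420,560,3)*1000
    x,y,z=Q[...,0],Q[...,1],Q[...,2]; box=(abs(x)<35)&(z>-42)
    for nm,m in (('stick',box&(abs(y)<18)&(z<10)),('fy-',box&(y<-20)&(y>-50)&(z<0)),('fy+',box&(y>20)&(y<50)&(z<0))):
        for lo in range(-40,10,10):
            k=m&(z>=lo)&(z<lo+10)
            if k.sum()>3: print(n,nm,lo,k.sum(),'x pct',np.percentile(x[k],[5,50,95]).round(1),'y',np.percentile(y[k],[5,50,95]).round(1))
E
```

```text
[[0.751, 0.194, 0.631], [0.149, -0.981, 0.124], [0.643, 0.001, -0.766]]
scene stick -40 29 x pct [-4.2  1.2  6.8] y [-5.3  3.1 10.8]
scene stick -30 27 x pct [-3.9  2.3  5. ] y [-3.5  3.7 10.9]
scene stick -20 21 x pct [-2.9  2.4  5.1] y [-2.4  3.8 10.6]
scene stick -10 23 x pct [-5.   1.4  4.6] y [-2.9  3.9 10.6]
scene stick 0 24 x pct [-3.5  1.   6. ] y [-2.8  3.7 10.1]
scene fy- -40 22 x pct [ 6.4  9.2 12. ] y [-40.4 -33.9 -28.2]
scene fy- -30 22 x pct [ 5.6  9.  12.9] y [-40.5 -34.6 -28.1]
scene fy- -20 20 x pct [ 2.2 10.3 17. ] y [-40.8 -33.9 -28.1]
scene fy- -10 12 x pct [ 1.3 10.2 13.5] y [-38.  -31.8 -27.9]
scene fy+ -40 23 x pct [ 5.   9.8 15.9] y [26.8 32.9 38.9]
scene fy+ -30 22 x pct [ 4.1  9.3 14.1] y [26.2 32.7 38.5]
scene fy+ -20 23 x pct [ 2.2  9.3 13.2] y [26.  32.4 38.7]
scene fy+ -10 10 x pct [ 6.9 10.3 15.3] y [26.7 29.9 34.7]
top stick -40 12 x pct [-9.2 -1.3  2.1] y [-2.1  2.7 13.7]
top stick -30 13 x pct [-6.5 -0.7  1.9] y [-2.2  3.4 12.2]
top stick -20 12 x pct [-6.4 -2.   1.3] y [-2.7  3.  11.9]
top stick -10 12 x pct [-7.  -1.3  2.9] y [-3.   4.2 11.1]
top stick 0 14 x pct [-12.3  -3.4   1.7] y [-5.4  3.3 16.8]
top fy- -40 11 x pct [ 2.2  7.6 12.5] y [-40.5 -33.8 -28.3]
top fy- -30 9 x pct [ 5.   8.3 11.2] y [-40.7 -34.1 -29. ]
top fy- -20 10 x pct [-3.6  5.2 10.7] y [-39.3 -35.4 -30.1]
top fy+ -40 15 x pct [-9.6  5.  11.4] y [29.  30.8 40.8]
top fy+ -30 11 x pct [-5.1  7.6  9.6] y [28.3 31.2 38.7]
top fy+ -20 10 x pct [-6.8  7.  10.7] y [28.5 31.4 41.9]
top fy+ -10 5 x pct [-8.7  4.9 10.3] y [29.2 30.3 38.3]
```

Request:
jog_arm:
  series:
    - [-0.1,0.085,0,0,0,0,0.65]
    - [-0.1,0.085,0,0,0,0,0.65]
    - [-0.1,0.085,0,0,0,0,0.1]
    - [-0.1,0.085,0,0,0,0,0.1]
    - [-0.1,0.085,0,0,0,0,0.1]
    - [-0.1,0.085,0,0,0,0,0.1]
    - [-0.1,0.085,0,0,0,0,0.1]
    - [-0.1,0.085,0,0,0,0,0.1]
  squeeze: 70

```text
clock: 2.7
tool_pos: [0.5219, -0.3151, 0.1325]
orientation: [-2.878, -0.283, -1.049]
wrist_force: [-4.9, -1.7, 5.1]
gripper_width: 0.0162
```

Request:
jog_arm:
  series:
    - [-0.08,0.085,-0.1,0,0,0,0.1]
    - [0.05,0.085,-0.3,0,0,0,0.1]
    - [0.3,0.085,-0.6,0,0,0,0.1]
    - [0.7,0.085,-1.0,0,0,0,0.1]
    - [1.2,0.085,-1.5,0,0,0,0.1]
    - [1.8,0.085,-2.1,0,0,0,0.1]
    - [2.2,0.085,-2.6,0,0,0,0.1]
    - [2.2,0.085,-2.6,0,0,0,0.1]

```text
clock: 3.5
tool_pos: [0.5248, -0.3203, 0.3075]
orientation: [-2.881, -0.287, -1.057]
wrist_force: [-0.0, -0.1, -1.1]
gripper_width: 0.0167
```

```bash
cat > look.py <<'E'
from h import *
import pickle,sys
def state(ims,o):
    "probe axis in tool frame from depth: fit line to stick points ahead of the TCP"
    Ro=R.from_rotvec(o['orientation'])
    for n,im in ims.items():
        Q=Ro.inv().apply((cloud(im).reshape(-1,3)-o['tool_pos']))*1000
        m=(abs(Q[:,0])<45)&(abs(Q[:,1])<45)&(Q[:,2]>8)&(Q[:,2]<165); q=Q[m]
        b=[np.median(q[(q[:,2]>a)&(q[:,2]<a+20)],0).round(1).tolist() if ((q[:,2]>a)&(q[:,2]<a+20)).sum()>3 else None for a in range(8,160,20)]
        print(n,'max z',np.percentile(q[:,2],[98,100]).round(1),b)
if __name__=='__main__':
    ims={n:grab(n) for n in('scene','top')}; o=get_obs(); pickle.dump(ims,open(sys.argv[1]+'.pkl','wb')); print(o['clock'],o['tool_pos'],o['orientation'],o['wrist_force'],o['gripper_width']); state(ims,o)
    for n,im in ims.items(): 
        cam=np.linalg.inv(im['camera_from_world'])[:3,3]; print(n,'to cam, tool axes',R.from_rotvec(o['orientation']).inv().apply((cam-o['tool_pos'])/np.linalg.norm(cam-o['tool_pos'])).round(2))
E
python3 look.py im3
```

```text
3.6 [ 0.52312242 -0.31858282  0.30250076] [-2.87843189 -0.28391583 -1.04841572] [-0.43304716 -0.22141916 -1.42362744] 0.01606099447766147
scene max z [130.5 137.5] [[11.7, 0.8, 17.8], [12.1, 0.6, 38.3], [13.0, 0.8, 57.9], [13.7, 0.4, 78.1], [15.0, 1.2, 97.9], [11.8, 2.3, 116.0], [10.1, 2.3, 132.7], None]
top max z [131. 139.] [[6.0, -1.2, 17.4], [7.1, -0.4, 36.4], [7.2, -0.5, 57.4], [8.8, -0.7, 75.9], [9.5, -1.0, 99.0], [5.3, 1.1, 122.5], [5.5, 1.0, 134.2], None]
scene to cam, tool axes [ 1.   -0.   -0.08]
top to cam, tool axes [ 0.6  -0.18 -0.78]
```

```bash
cat >> h.py <<'E'
GA=np.deg2rad(163.); E=np.array([np.cos(GA),np.sin(GA),0]); O=np.array([.571,0,0])
def upright(p,ydir):
    "tool matrix with probe axis p (tool frame, towards tip) pointing down and tool y near ydir"
    p=np.array(p,float)/np.linalg.norm(p); A=frame(np.array([0,0,-1.]),np.array(ydir,float))
    B=frame(p,np.array([0,1.,0])); return A@B.T
def tipjog(tip,t,p,ydir,o=None):
    Rm=upright(p,ydir); return jog(np.array(tip)-Rm@np.array(t),Rm,o)
E
python3 - <<'E'
from h import *
o=get_obs(); print(o['q'].round(2)); S=O-.07*E
for y in (E,-E): print(tipjog(S+[0,0,.13],[.0045,.0015,.139],[.042,.006,1],y,o))
E
```

```text
[-0.84  0.22  1.93  0.87  0.81 -0.03]
([2.19, -5.373, 2.698], [-38.41, -25.75, 113.69])
([2.192, -5.433, 2.699], [20.74, -38.28, -59.59])
```

Request:
jog_arm:
  series:
    - [0.1,-0.25,0.13,1.0,-1.8,-2.8,0.1]
    - [0.3,-0.75,0.37,2.9,-5.3,-8.2,0.1]
    - [0.5,-1.25,0.62,4.8,-8.8,-13.7,0.1]
    - [0.7,-1.75,0.87,6.7,-12.3,-19.2,0.1]
    - [0.9,-2.25,1.12,8.6,-15.8,-24.7,0.1]
    - [1.1,-2.75,1.37,10.5,-19.3,-30.2,0.1]
    - [1.3,-3.25,1.61,12.4,-22.9,-35.6,0.1]
    - [1.5,-3.75,1.86,14.3,-26.4,-41.1,0.1]
    - [1.7,-4.25,2.11,16.2,-29.9,-46.6,0.1]
    - [1.9,-4.75,2.36,18.2,-33.5,-52.1,0.1]
    - [2.1,-5.2,2.58,19.8,-36.6,-57.0,0.1]
    - [2.19,-5.43,2.7,20.74,-38.28,-59.59,0.1]

```text
clock: 4.8
tool_pos: [0.6378, -0.0166, 0.2659]
orientation: [2.507, 1.866, -0.066]
wrist_force: [-0.5, -0.3, -0.9]
gripper_width: 0.0165
```

Request:
jog_arm:
  series:
    - [0,0,0,0,0,0,0.1]
    - [0,0,0,0,0,0,0.1]
    - [0,0,0,0,0,0,0.1]

```text
clock: 5.1
tool_pos: [0.6371, -0.0203, 0.268]
orientation: [2.512, 1.855, -0.06]
wrist_force: [-1.0, 0.1, -1.6]
gripper_width: 0.0163
```

```bash
python3 look.py im4; python3 - <<'E'
from h import *
import pickle
ims=pickle.load(open('im4.pkl','rb')); o=get_obs(); print(o['q'].round(2)); S=O-.07*E
print(tipjog(S+[0,0,.13],[.0045,.0015,.139],[.042,.006,1],-E,o))
s=ims['scene']; 
tip=o['tool_pos']+R.from_rotvec(o['orientation']).apply([.0045,.0015,.139]); print('tip',tip,proj(s,tip),proj(ims['top'],tip),'S',proj(s,S+[0,0,.062]))
u,v=proj(s,tip)[0]; print(u,v)
save(s,'over.png',(270,110,400,270),3.7)
E
```

```text
5.2 [ 0.63742928 -0.02059224  0.26886201] [ 2.51213181  1.85409135 -0.05827572] [-0.02368888  0.02495314 -1.711293  ] 0.016556028239931374
scene max z [133.6 140.5] [[0.3, 8.8, 18.1], [1.2, 8.3, 37.1], [1.3, 8.6, 58.7], [2.3, 8.5, 77.3], [2.4, 8.1, 95.3], [3.1, 7.2, 109.7], [3.7, 3.1, 135.6], None]
[-0.03  0.41  1.55 -0.04  1.19  0.28]
([0.032, -0.004, -0.006], [-0.07, -0.05, -0.15])
tip [ 0.63756521 -0.02191943  0.1297875 ] [[320.41754424 218.38458704]] [[252.41686227 198.39144789]] S [[319.26678718 233.16030466]]
320.41754423789655 218.38458703946293Traceback (most recent call last):
  File "look.py", line 12, in <module>
    ims={n:grab(n) for n in('scene','top')}; o=get_obs(); pickle.dump(ims,open(sys.argv[1]+'.pkl','wb')); print(o['clock'],o['tool_pos'],o['orientation'],o['wrist_force'],o['gripper_width']); state(ims,o)
                                                                                                                                                                                                ~~~~~^^^^^^^
  File "look.py", line 10, in state
    print(n,'max z',np.percentile(q[:,2],[98,100]).round(1),b)
                    ~~~~~~~~~~~~~^^^^^^^^^^^^^^^^^
    return _quantile_unchecked(
        a, q, axis, out, overwrite_input, method, keepdims, weights)
    return _ureduce(a,
                    func=_quantile_ureduce_func,
    ...<5 lines>...
                    overwrite_input=overwrite_input,
                    method=method)
    r = func(a, **kwargs)
    result = _quantile(arr,
                       quantiles=q,
    ...<2 lines>...
                       out=out,
                       weights=wgt)
    slices_having_nans = np.isnan(arr[-1, ...])
                                  ~~~^^^^^^^^^
IndexError: index -1 is out of bounds for axis 0 with size 0
```

View pics/over.png

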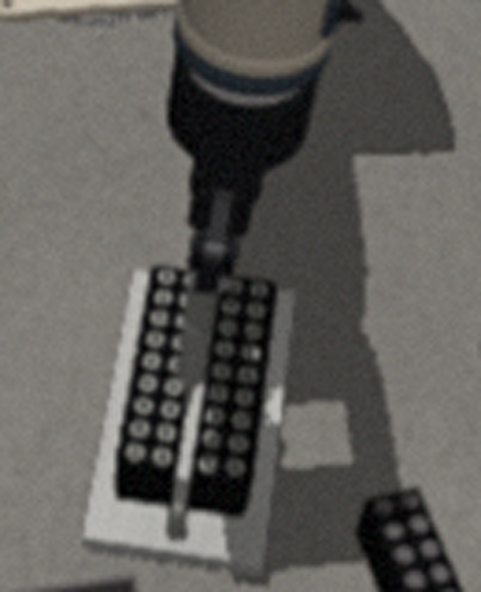

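The crop shows the carrier with its groove running from (205,280) down to the locating pin at (177,525). The probe hangs over it with its body at (200,330) and its tip near (193,395). This camera looks nearly along the groove, so it measures lateral offset well.

```bash
cat > lat.py <<'E'
from h import *
import pickle,sys
G=np.array([.57104,.0013]); a=np.deg2rad(163.08); ex=np.array([np.cos(a),np.sin(a)]); ey=np.array([-ex[1],ex[0]])
def lat(im,o):
    Ro=R.from_rotvec(o['orientation']); P=cloud(im).reshape(-1,3); Q=Ro.inv().apply(P-o['tool_pos'])*1000
    out=[]
    for lo,hi,w in ((10,40,16),(40,70,16),(70,100,16),(118,128,9),(126,140,9)):
        m=(abs(Q[:,0]-2)<w)&(abs(Q[:,1])<20)&(Q[:,2]>lo)&(Q[:,2]<hi)&(P[:,2]>.075)
        W=(P[m][:,:2]-G)*1000; l=W@ey
        out.append([lo,m.sum(),l.mean().round(2),((l.max()+l.min())/2).round(2),Q[m][:,0].mean().round(2)])
    return out
if __name__=='__main__':
    im=pickle.load(open(sys.argv[1]+'.pkl','rb'))['scene'] if len(sys.argv)>1 else grab('scene'); o=get_obs()
    for r in lat(im,o): print(*r)
    print('TCP lateral',((o['tool_pos'][:2]-G)@ey*1000).round(2),'along',((o['tool_pos'][:2]-G)@ex*1000).round(2),'ey in tool',R.from_rotvec(o['orientation']).inv().apply([*ey,0]).round(3), 'clock',o['clock'])
    print('q',o['q'].round(3))
E
python3 lat.py
```

```text
10 58 2.41 2.56 0.21
40 64 2.53 2.61 1.28
70 57 2.82 3.07 2.27
118 3 3.78 3.45 2.73
126 8 3.03 3.68 3.94
TCP lateral 1.51 along -70.04 ey in tool [-0.999  0.004  0.041] clock 5.25
q [-0.033  0.412  1.554 -0.041  1.192  0.282]
```

Request:
jog_arm:
  series:
    - [0.08,0,0.3,0,0,0,0.1]
    - [0.1,0,0.7,0,0,0,0.1]
    - [0.11,0.01,1.04,0,0,0,0.1]
    - [0.11,0.01,1.04,0,0,0,0.1]
    - [0.11,0.01,1.04,0,0,0,0.1]

```text
clock: 5.75
tool_pos: [0.639, -0.0164, 0.2165]
orientation: [2.511, 1.856, -0.059]
wrist_force: [1.0, -0.0, -0.8]
gripper_width: 0.0164
```

```bash
python3 - <<'E'
from h import *
import pickle
from lat import lat,G,ex,ey
im=grab('scene'); o=get_obs(); pickle.dump({'scene':im},open('im5.pkl','wb'))
for r in lat(im,o): print(*r)
print('TCP lateral',((o['tool_pos'][:2]-G)@ey*1000).round(2),'along',((o['tool_pos'][:2]-G)@ex*1000).round(2),o['tool_pos'],o['wrist_force'],o['clock'])
P=cloud(im).reshape(-1,3); Q=R.from_rotvec(o['orientation']).inv().apply(P-o['tool_pos'])*1000
m=(abs(Q[:,0]-4)<6)&(abs(Q[:,1]+6)<20)&(Q[:,2]>105)&(Q[:,2]<150)&(P[:,2]>.074); print(Q[m][np.argsort(Q[m][:,2])].round(1)[-12:])
save(im,'near.png',(295,175,355,250),8)
E
```

```text
10 55 -2.13 -2.03 0.24
40 52 -1.88 -1.73 1.19
70 46 -1.52 -1.82 2.01
118 4 -0.8 -1.25 2.83
126 5 -1.12 -0.92 3.61
TCP lateral -3.01 along -70.63 [ 0.63948875 -0.01637205  0.21731227] [-0.45942651 -0.4102455  -1.09431711] 5.8
[[  2.6   9.3 107.4]
 [  3.1   8.7 112.7]
 [  5.7   3.3 120.3]
 [  0.7   3.  122.2]
 [  3.7   4.7 123.4]
 [  1.2   4.2 125. ]
 [  4.2   4.2 128.7]
 [  1.7   2.9 131.5]
 [  2.2   5.  133. ]
 [  4.8   1.6 137.4]
 [  5.2   3.3 139.6]
 [  2.7   2.4 141.8]]
```

View pics/near.png

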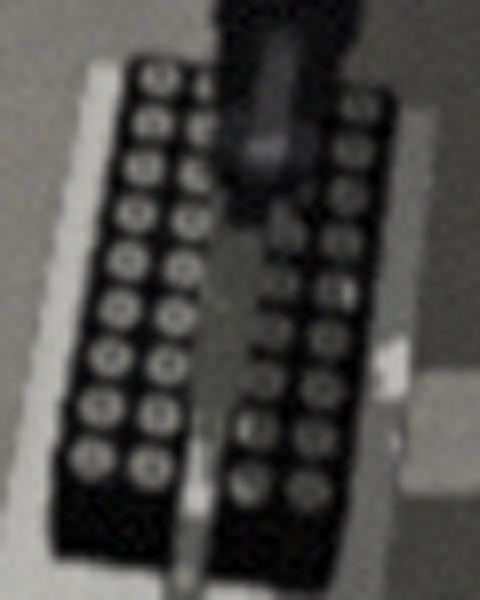

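The near crop shows the pin at about (205,440), inside the groove's line. Its measured lateral offset is -1.0 mm, which I correct and recheck before entering.

Request:
jog_arm:
  series:
    - [-0.02,0,0.04,0,0,0,0.1]
    - [-0.02,0,0.04,0,0,0,0.1]
    - [-0.02,0,0.04,0,0,0,0.1]

```text
clock: 6.1
tool_pos: [0.6391, -0.0173, 0.2156]
orientation: [2.51, 1.856, -0.057]
wrist_force: [0.4, 0.4, -1.3]
gripper_width: 0.0161
```

```bash
python3 lat.py; python3 lat.py; python3 -c "
from h import *
o=get_obs(); print(o['tool_pos'],o['wrist_force'],R.from_rotvec(o['orientation']).inv().apply([0,0,-1]).round(3),R.from_rotvec(o['orientation']).inv().apply(E).round(3))"
```

```text
10 56 -1.2 -1.11 0.28
40 49 -1.06 -0.95 1.34
70 52 -0.52 -0.55 2.02
118 4 0.05 -0.3 3.1
126 6 -0.46 0.23 3.88
TCP lateral -2.01 along -70.54 ey in tool [-0.999  0.002  0.041] clock 6.15
q [-0.028  0.469  1.597 -0.043  1.093  0.29 ]
10 53 -1.07 -1.09 0.12
40 55 -1.26 -0.91 1.5
70 50 -0.65 -0.57 2.16
118 3 -0.05 -0.34 3.08
126 6 -0.59 0.17 4.0
TCP lateral -2.03 along -70.51 ey in tool [-0.999  0.002  0.041] clock 6.2
q [-0.028  0.469  1.597 -0.043  1.093  0.29 ]
[ 0.6390871  -0.01728173  0.2154284 ] [-0.20643723 -0.31830683 -1.07041223] [0.041 0.006 0.999] [-0.    -1.     0.006]
```

Request:
jog_arm:
  series:
    - [0.002,0,0.04,0,0,0,0.1]
    - [0.003,0,0.08,0,0,0,0.1]
    - [0.005,0,0.12,0,0,0,0.1]
    - [0.007,0,0.16,0,0,0,0.1]
    - [0.008,0,0.19,0,0,0,0.1]
    - [0.008,0,0.19,0,0,0,0.1]
    - [0.008,0,0.19,0,0,0,0.1]

```text
clock: 6.9
tool_pos: [0.6389, -0.0172, 0.2055]
orientation: [2.51, 1.856, -0.058]
wrist_force: [0.3, -1.3, -1.7]
gripper_width: 0.0161
```

Request:
jog_arm:
  series:
    - [0.001,0,0.02,0,0,0,0.1]
    - [0.002,0,0.04,0,0,0,0.1]
    - [0.002,0,0.04,0,0,0,0.1]

```text
clock: 7.2
tool_pos: [0.6388, -0.0172, 0.2034]
orientation: [2.51, 1.856, -0.058]
wrist_force: [0.6, -0.1, -0.9]
gripper_width: 0.0163
```

```bash
python3 lat.py; python3 -c "
from h import *
for i in range(3): o=get_obs(); print(o['tool_pos'],o['wrist_force'])"
```

```text
10 47 -1.16 -1.41 0.27
40 54 -0.9 -0.87 1.17
70 48 -0.24 -0.51 1.78
118 6 0.21 0.24 2.96
126 2 2.8 2.8 0.48
TCP lateral -1.97 along -70.22 ey in tool [-0.999  0.002  0.041] clock 7.25
q [-0.028  0.482  1.606 -0.043  1.071  0.291]
[ 0.63879339 -0.01724719  0.20344897] [-0.03355113  0.38608339 -1.66993885]
[ 0.63879339 -0.01724719  0.20344897] [-0.03355113  0.38608339 -1.66993885]
[ 0.63879339 -0.01724719  0.20344897] [-0.03355113  0.38608339 -1.66993885]
```

Request:
jog_arm:
  series:
    - [0.001,0,0.015,0,0,0,0.1]
    - [0.001,0,0.03,0,0,0,0.1]
    - [0.001,0,0.03,0,0,0,0.1]

```text
clock: 7.55
tool_pos: [0.6388, -0.0172, 0.2019]
orientation: [2.51, 1.856, -0.058]
wrist_force: [-0.8, -0.1, -2.2]
gripper_width: 0.0163
```

Request:
jog_arm:
  series:
    - [0.001,0,0.015,0,0,0,0.1]
    - [0.001,0,0.03,0,0,0,0.1]
    - [0.001,0,0.03,0,0,0,0.1]

```text
clock: 7.85
tool_pos: [0.6391, -0.0172, 0.2014]
orientation: [2.509, 1.856, -0.057]
wrist_force: [-0.4, 0.5, 4.8]
gripper_width: 0.0166
```

Contact at TCP z ≈ 0.2016 matches the probe's length down to the groove floor, with about 6 N of push. I back off slightly and start the run.

Request:
jog_arm:
  series:
    - [0,0,-0.01,0,0,0,0.1]
    - [0,-0.04,-0.01,0,0,0,0.1]
    - [0,-0.12,-0.009,0,0,0,0.1]
    - [0,-0.2,-0.009,0,0,0,0.1]
    - [0,-0.28,-0.008,0,0,0,0.1]
    - [0,-0.36,-0.008,0,0,0,0.1]
    - [0,-0.44,-0.007,0,0,0,0.1]
    - [0,-0.5,-0.007,0,0,0,0.1]

```text
clock: 8.65
tool_pos: [0.6152, -0.0099, 0.2015]
orientation: [2.509, 1.856, -0.056]
wrist_force: [4.3, -1.1, 4.1]
gripper_width: 0.0163
```

```bash
python3 lat.py; python3 -c "
from h import *
o=get_obs(); print(o['tool_pos'],o['wrist_force'])"
```

```text
[ 0.61467221 -0.00972494  0.20144664] [ 2.55101205 -0.73186413  6.47492305]lat.py:10: RuntimeWarning: Mean of empty slice.
  out.append([lo,m.sum(),l.mean().round(2),((l.max()+l.min())/2).round(2),Q[m][:,0].mean().round(2)])
  ret = ret.dtype.type(ret / rcount)
Traceback (most recent call last):
  File "lat.py", line 14, in <module>
    for r in lat(im,o): print(*r)
             ~~~^^^^^^
  File "lat.py", line 10, in lat
    out.append([lo,m.sum(),l.mean().round(2),((l.max()+l.min())/2).round(2),Q[m][:,0].mean().round(2)])
                                               ~~~~~^^
ValueError: zero-size array to reduction operation maximum which has no identity
```

Request:
jog_arm:
  series:
    - [0,0,-0.015,0,0,0,0.1]
    - [0,-0.08,-0.02,0,0,0,0.1]
    - [0,-0.16,-0.02,0,0,0,0.1]
    - [0,-0.24,-0.019,0,0,0,0.1]
    - [0,-0.32,-0.019,0,0,0,0.1]
    - [0,-0.4,-0.018,0,0,0,0.1]
    - [0,-0.48,-0.018,0,0,0,0.1]

```text
clock: 9.4
tool_pos: [0.591, -0.0027, 0.2017]
orientation: [2.511, 1.857, -0.06]
wrist_force: [0.8, -0.1, -1.5]
gripper_width: 0.0165
```

```bash
sed -i 's/^        W=/        if m.sum()<3: continue\n        W=/' lat.py; python3 lat.py; python3 -c "
from h import *
o=get_obs(); print(o['tool_pos'],o['wrist_force'])"
```

```text
10 53 -1.46 -1.08 0.57
40 52 -0.81 -0.75 1.12
70 49 -0.63 -0.37 2.22
TCP lateral -1.98 along -19.66 ey in tool [-0.999  0.002  0.042] clock 9.45
q [-0.005  0.417  1.718 -0.044  1.027  0.315]
[ 0.59042222 -0.00252556  0.20158612] [ 0.07492261  0.5592215  -0.36135742]
```

Request:
jog_arm:
  series:
    - [0,-0.08,0.001,0,0,0,0.1]
    - [0,-0.16,0.001,0,0,0,0.1]
    - [0,-0.24,0.002,0,0,0,0.1]
    - [0,-0.32,0.002,0,0,0,0.1]
    - [0,-0.4,0.003,0,0,0,0.1]
    - [0,-0.48,0.003,0,0,0,0.1]
    - [0,-0.56,0.004,0,0,0,0.1]
    - [0,-0.64,0.004,0,0,0,0.1]

```text
clock: 10.25
tool_pos: [0.5611, 0.0066, 0.2021]
orientation: [2.51, 1.856, -0.058]
wrist_force: [0.8, -0.6, -2.1]
gripper_width: 0.0165
```

```bash
python3 lat.py; python3 -c "
from h import *
o=get_obs(); print(o['tool_pos'],o['wrist_force'])"
```

```text
10 53 -1.38 -1.32 0.32
40 52 -1.1 -1.13 1.27
70 46 -0.91 -0.64 2.29
TCP lateral -2.13 along 11.75 ey in tool [-0.999  0.002  0.041] clock 10.3
q [ 0.011  0.375  1.785 -0.044  1.002  0.332]
[0.56042082 0.00675486 0.20203181] [-0.61665563  0.46244947 -1.09647546]
```

Request:
jog_arm:
  series:
    - [-0.001,-0.08,0.004,0,0,0,0.1]
    - [-0.002,-0.16,0.006,0,0,0,0.1]
    - [-0.002,-0.24,0.006,0,0,0,0.1]
    - [-0.003,-0.32,0.007,0,0,0,0.1]
    - [-0.003,-0.4,0.007,0,0,0,0.1]
    - [-0.003,-0.48,0.008,0,0,0,0.1]
    - [-0.004,-0.56,0.008,0,0,0,0.1]
    - [-0.004,-0.64,0.009,0,0,0,0.1]
    - [-0.004,-0.72,0.009,0,0,0,0.1]

```text
clock: 11.2
tool_pos: [0.5266, 0.017, 0.2019]
orientation: [2.51, 1.856, -0.058]
wrist_force: [-0.4, -0.5, -1.5]
gripper_width: 0.0163
```

```bash
python3 lat.py; python3 -c "
from h import *
o=get_obs(); print(o['tool_pos'],o['wrist_force'])"
```

```text
10 52 -1.09 -1.38 0.22
40 51 -1.43 -1.11 1.74
70 49 -0.46 -0.55 2.03
118 3 0.3 0.7 2.84
TCP lateral -1.99 along 47.75 ey in tool [-0.999  0.002  0.041] clock 11.25
q [ 0.031  0.327  1.859 -0.045  0.976  0.354]
[0.5259359  0.01709575 0.20180704] [-0.67413091  0.67640069 -1.4801719 ]
```

Request:
jog_arm:
  series:
    - [0,-0.08,0.002,0,0,0,0.1]
    - [0,-0.16,0.002,0,0,0,0.1]
    - [0,-0.24,0.003,0,0,0,0.1]
    - [0,-0.32,0.003,0,0,0,0.1]
    - [0,-0.4,0.004,0,0,0,0.1]
    - [0,-0.46,0.004,0,0,0,0.1]
    - [0,-0.48,0.004,0,0,0,0.1]
    - [0,-0.48,0.004,0,0,0,0.1]
    - [0,-0.54,0.004,0,0,0,0.1]
    - [0,-0.6,0.004,0,0,0,0.1]
    - [0,-0.66,0.004,0,0,0,0.1]
    - [0,-0.66,0.004,0,0,0,0.1]

```text
clock: 12.45
tool_pos: [0.4949, 0.0266, 0.2018]
orientation: [2.51, 1.856, -0.058]
wrist_force: [-0.0, -0.4, -2.1]
gripper_width: 0.016
```

```bash
python3 lat.py; python3 -c "
from h import *
o=get_obs(); print(o['tool_pos'],o['wrist_force'])
for yd in (-E,[1,0,0],[0,-1,0]): print(tipjog([.535,.2785,.150],[.0038,.0025,.1395],[.030,.006,1],yd,o))"
```

```text
10 52 -1.7 -1.8 0.65
40 50 -0.82 -0.81 0.96
70 49 -0.69 -0.46 2.1
118 3 -0.02 -0.41 3.0
TCP lateral -2.1 along 79.94 ey in tool [-0.999  0.002  0.041] clock 12.5
q [ 0.052  0.284  1.923 -0.045  0.956  0.375]
[0.49517522 0.02657574 0.20189524] [-0.61080045  0.10187611 -1.99469163]
([4.982, -0.759, -1.956], [-0.02, 0.65, -0.03])
([4.972, -0.76, -1.955], [-0.63, 0.54, -17.02])
([5.008, -0.728, -1.957], [2.58, 1.01, 72.92])
```

Groove run finished at about +80 mm along, with light force throughout. Now lifting straight up and across to the cup.

Request:
jog_arm:
  series:
    - [-0.02,0,-0.4,0,0,0,0.1]
    - [-0.04,-0.01,-1.0,0,0,0,0.1]
    - [-0.07,-0.01,-1.6,0,0,0,0.1]
    - [-0.08,-0.01,-1.96,0,0,0,0.1]
    - [0.4,-0.08,-1.96,0,0.2,0,0.1]
    - [1.1,-0.18,-1.96,0,0.3,0,0.1]
    - [1.9,-0.3,-1.96,0,0.4,0,0.1]
    - [2.7,-0.42,-1.96,0,0.5,0,0.1]
    - [3.5,-0.54,-1.96,0,0.6,0,0.1]
    - [4.2,-0.65,-1.96,0,0.6,0,0.1]
    - [4.7,-0.72,-1.96,0,0.6,0,0.1]
    - [4.98,-0.76,-1.96,0,0.6,0,0.1]

```text
clock: 13.7
tool_pos: [0.5337, 0.2812, 0.2894]
orientation: [2.514, 1.862, -0.045]
wrist_force: [0.7, -0.8, -1.2]
gripper_width: 0.0163
```

Request:
jog_arm:
  series:
    - [0,0,0,0,0,0,0.1]
    - [0,0,0,0,0,0,0.1]
    - [0,0,0,0,0,0,0.1]

```text
clock: 14.0
tool_pos: [0.5336, 0.278, 0.2898]
orientation: [2.516, 1.858, -0.045]
wrist_force: [-0.2, 0.6, -1.4]
gripper_width: 0.0165
```

```bash
python3 - <<'E'
from h import *
import pickle
ims={n:grab(n) for n in('scene','top')}; o=get_obs(); pickle.dump(ims,open('im6.pkl','wb'))
print(o['clock'],o['tool_pos'],o['wrist_force'],o['q'].round(2)); Ro=R.from_rotvec(o['orientation'])
s=ims['scene']; tip=o['tool_pos']+Ro.apply([.0038,.0025,.1395]); print('pred tip',tip.round(4),proj(s,tip).round(1))
for n,im in ims.items():
    P=cloud(im).reshape(-1,3); Q=Ro.inv().apply(P-o['tool_pos'])*1000
    for lo,hi in ((10,30),(30,50),(50,70),(70,90),(90,106),(120,142)):
        m=(abs(Q[:,0])<25)&(abs(Q[:,1])<25)&(Q[:,2]>lo)&(Q[:,2]<hi)&(P[:,2]>.12)
        if m.sum()>2: print(n,lo,m.sum(),P[m].mean(0).round(4),'tool',Q[m].mean(0).round(1))
    m=(P[:,2]>.085)&(P[:,2]<.105)&(P[:,0]>.4)&(P[:,0]<.75)&(P[:,1]>.2)&(P[:,1]<.35)
    v,u=np.unravel_index(np.nonzero(m)[0],(420,560)); q=onplane(im,u,v,.095)[:,:2]
    if len(q): print(n,'rim',np.round(cv2.minEnclosingCircle((q*1000).astype(np.float32)),1) if 0 else cv2.minEnclosingCircle((q*1000).astype(np.float32)),q.mean(0),len(q))
a=cv2.resize(s['pixels'][130:225,380:460,::-1],(480,570),interpolation=cv2.INTER_CUBIC); cv2.imwrite('pics/cup.png',a)
E
```

```text
14.1 [0.53371212 0.27809663 0.29000274] [-0.28448604  0.72608432 -1.39751104] [ 0.47  0.34  1.61 -0.02  1.22  0.78]
pred tip [0.5351 0.2771 0.1504] [[425.9 171.5]]
scene 10 42 [0.5399 0.2735 0.2683] tool [-1.9  7.4 21.7]
scene 30 43 [0.5403 0.2742 0.2493] tool [-0.5  7.7 40.6]
scene 50 43 [0.5403 0.2735 0.2307] tool [-0.6  8.  59.3]
scene 70 41 [0.5383 0.2736 0.2095] tool [-0.5  6.2 80.5]
scene 90 34 [0.5381 0.2728 0.192 ] tool [-0.8  6.4 98. ]
scene 120 11 [0.5344 0.2749 0.1599] tool [  1.2   2.4 130.1]
scene rim ((536.495361328125, 280.59466552734375), 23.265806198120117) [0.53452823 0.28079145] 116
top 10 13 [0.5301 0.2687 0.2703] tool [-9.5 -0.6 20. ]
top 30 11 [0.5311 0.2686 0.2514] tool [-8.7  0.5 38.9]
top 50 14 [0.5296 0.2691 0.2327] tool [-8.1 -0.9 57.5]
top 70 12 [0.5303 0.2685 0.2129] tool [-7.8  0.  77.3]
top 90 12 [0.5297 0.2685 0.193 ] tool [-7.3 -0.4 97.2]
top rim ((531.2273559570312, 278.5147399902344), 21.190414428710938) [0.52998888 0.2771009 ] 77
```

View pics/cup.png

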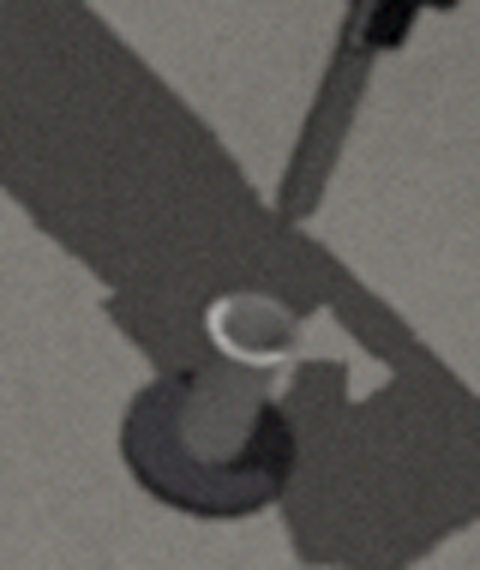

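The cup crop shows the rim ellipse centred at about (252,328), the foot at (208,443), and the probe body ending near (295,215), above and to the right. I compare the cup's centre from rim and foot with the probe's position.

```bash
python3 - <<'E'
from h import *
import pickle
ims=pickle.load(open('im6.pkl','rb')); im0=pickle.load(open('im0.pkl','rb'))
s=im0['scene']
r=onplane(s,*np.array([[380+252/6,130+328/6]]).T,.095); f=onplane(s,*np.array([[380+208.5/6,130+443/6]]).T,.010)
print('hand rim',r.round(4),'foot',f.round(4))
for n,im in im0.items():
    P=cloud(im); g=im['pixels'].mean(-1); box=(P[...,0]>.4)&(P[...,0]<.68)&(P[...,1]>.2)&(P[...,1]<.36)
    # whole tube+foot above-table mask: silhouette of foot via dark pixels at low height
    m=(box&(g<70)&(P[...,2]<.03)).astype(np.uint8)
    k,lab,st,ce=cv2.connectedComponentsWithStats(m); i=1+np.argmax(st[1:,4]); c=cv2.findContours((lab==i).astype(np.uint8),0,1)[0][0]
    h=cv2.convexHull(c)[:,0]; e=onplane(im,h[:,0].astype(float),h[:,1].astype(float),.010)[:,:2]
    A=np.c_[2*e,np.ones(len(e))]; x=np.linalg.lstsq(A,(e**2).sum(1),rcond=None)[0]; print(n,'foot fit',x[:2].round(4),'r',np.sqrt(x[2]+x[:2]@x[:2]).round(4),st[i])
    m=(box&(P[...,2]>.088)&(P[...,2]<.105)).astype(np.uint8); c=cv2.findContours(m,0,1)[0]; c=max(c,key=len)
    h=cv2.convexHull(c)[:,0]; e=onplane(im,h[:,0].astype(float),h[:,1].astype(float),.095)[:,:2]
    A=np.c_[2*e,np.ones(len(e))]; x=np.linalg.lstsq(A,(e**2).sum(1),rcond=None)[0]; print(n,'rim fit',x[:2].round(4),'r',np.sqrt(x[2]+x[:2]@x[:2]).round(4))
# pixel axis of probe in each view now: edges by depth mask
o=get_obs(); Ro=R.from_rotvec(o['orientation'])
for n,im in ims.items():
    P=cloud(im); Q=Ro.inv().apply((P.reshape(-1,3)-o['tool_pos'])).reshape(P.shape)*1000
    m=(abs(Q[...,0])<25)&(abs(Q[...,1])<25)&(Q[...,2]>8)&(Q[...,2]<142)&(P[...,2]>.12)
    for v in range(0,420,3):
        u=np.nonzero(m[v])[0]
        if len(u)>1: print(n,v,u.min(),u.max(),P[v,u].mean(0)[2].round(3),end=' | ')
    print()
    ax=[o['tool_pos']+Ro.apply([.0038*t/.1395,.0025*t/.1395,t]) for t in(.02,.06,.1,.135)]; print('pred',proj(im,ax).round(1).tolist())
E
```

```text
hand rim [[0.5356 0.2808 0.095 ]] foot [[0.5385 0.2806 0.01  ]]
scene foot fit [0.5374 0.2784] r 0.0417 [400 192  28  24 373]
scene rim fit [0.535  0.2803] r 0.021Traceback (most recent call last):
  File "<stdin>", line 11, in <module>
    return _wrapfunc(a, 'argmax', axis=axis, out=out, **kwds)
    return bound(*args, **kwds)
ValueError: attempt to get argmax of an empty sequence
```

Request:
jog_arm:
  series:
    - [0.03,-0.01,0.2,0,0,0,0.1]
    - [0.07,-0.02,0.5,0,0,0,0.1]
    - [0.117,-0.032,0.8,0,0,0,0.1]
    - [0.117,-0.032,0.8,0,0,0,0.1]
    - [0.117,-0.032,0.8,0,0,0,0.1]

```text
clock: 14.6
tool_pos: [0.5328, 0.2841, 0.2485]
orientation: [2.515, 1.86, -0.048]
wrist_force: [-0.1, 0.5, -0.7]
gripper_width: 0.0168
```

```bash
python3 - <<'E'
from h import *
import pickle
ims={n:grab(n) for n in('scene','top')}; o=get_obs(); pickle.dump(ims,open('im7.pkl','wb')); Ro=R.from_rotvec(o['orientation'])
print(o['clock'],o['tool_pos'],o['wrist_force'],Ro.inv().apply([0,0,-1]).round(3))
W={'scene':np.array([.55,.835]),'top':np.array([.966,-.257])}
for n,im in ims.items():
    P=cloud(im).reshape(-1,3); Q=Ro.inv().apply(P-o['tool_pos'])*1000
    print(n,'FK tip w',(o['tool_pos']+Ro.apply([.0038,.0025,.1395]))[:2]@W[n])
    for lo,hi in ((10,40),(40,70),(70,106),(118,142)):
        m=(abs(Q[:,0])<25)&(abs(Q[:,1])<25)&(Q[:,2]>lo)&(Q[:,2]<hi)&(P[:,2]>.105)
        if m.sum()>2: l=P[m][:,:2]@W[n]; print(n,lo,m.sum(),l.mean().round(4),((l.max()+l.min())/2).round(4))
s=ims['scene']; t=ims['top']
a=cv2.resize(s['pixels'][145:225,385:455,::-1],(490,560),interpolation=cv2.INTER_CUBIC)
b=cv2.resize(t['pixels'][200:260,140:180,::-1],(310,465),interpolation=cv2.INTER_CUBIC)
c=np.zeros((560,800,3),np.uint8); c[:,:490]=a; c[:465,490:]=b; cv2.imwrite('pics/cup2.png',c)
E
```

```text
14.7 [0.53347386 0.28436871 0.24979228] [ 0.14442941  0.57602875 -1.2570378 ] [0.031 0.006 1.   ]
scene FK tip w 0.5308751126220889
scene 10 62 0.5302 0.5303
scene 40 62 0.5291 0.5292
scene 70 70 0.5286 0.5287
scene 118 8 0.5283 0.5281
top FK tip w 0.44389079137575976
top 10 21 0.4416 0.4421
top 40 18 0.4412 0.4413
top 70 19 0.4406 0.4408
```

View pics/cup2.png

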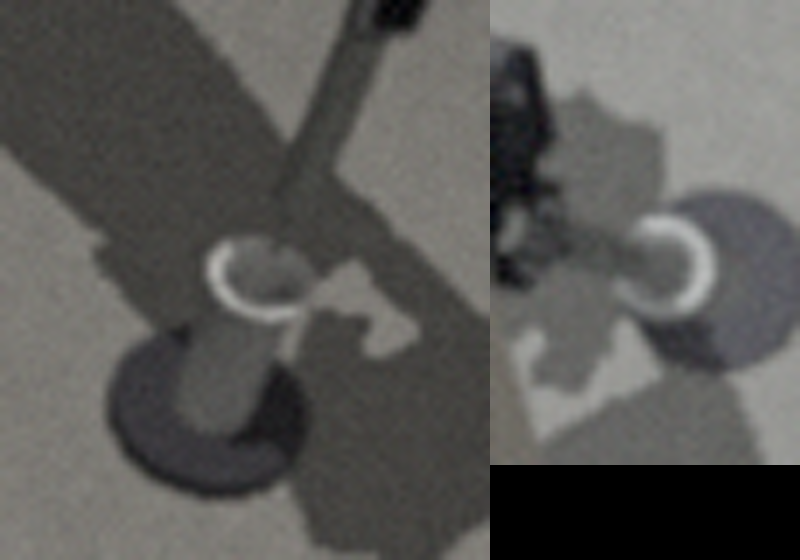

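The pin now points into the cup's mouth, at (275,240) over a rim centred at (262,278). The lateral measures in both views agree with the cup's centre to about 1 mm, so I lower in stages and watch the force.

Request:
jog_arm:
  series:
    - [0.006,0.001,0.2,0,0,0,0.1]
    - [0.012,0.002,0.4,0,0,0,0.1]
    - [0.019,0.004,0.6,0,0,0,0.1]
    - [0.025,0.005,0.8,0,0,0,0.1]
    - [0.031,0.006,1.0,0,0,0,0.1]
    - [0.031,0.006,1.0,0,0,0,0.1]

```text
clock: 15.3
tool_pos: [0.5322, 0.2837, 0.1976]
orientation: [2.515, 1.86, -0.05]
wrist_force: [-0.2, -0.6, -1.7]
gripper_width: 0.0164
```

Request:
jog_arm:
  series:
    - [0.003,0.001,0.1,0,0,0,0.1]
    - [0.006,0.001,0.2,0,0,0,0.1]
    - [0.009,0.002,0.3,0,0,0,0.1]
    - [0.009,0.002,0.3,0,0,0,0.1]

```text
clock: 15.7
tool_pos: [0.5328, 0.284, 0.1838]
orientation: [2.515, 1.86, -0.046]
wrist_force: [0.4, -0.9, -2.2]
gripper_width: 0.0166
```

Request:
jog_arm:
  series:
    - [0.003,0.001,0.1,0,0,0,0.1]
    - [0.006,0.001,0.2,0,0,0,0.1]
    - [0.009,0.002,0.3,0,0,0,0.1]
    - [0.012,0.002,0.4,0,0,0,0.1]
    - [0.015,0.003,0.48,0,0,0,0.1]
    - [0.015,0.003,0.48,0,0,0,0.1]

```text
clock: 16.3
tool_pos: [0.5329, 0.284, 0.1597]
orientation: [2.515, 1.86, -0.046]
wrist_force: [-0.6, -0.9, -1.5]
gripper_width: 0.0164
```

Request:
jog_arm:
  series:
    - [0.001,0,0.04,0,0,0,0.1]
    - [0.002,0,0.08,0,0,0,0.1]
    - [0.003,0,0.11,0,0,0,0.1]
    - [0.003,0,0.11,0,0,0,0.1]

```text
clock: 16.7
tool_pos: [0.5332, 0.2841, 0.1549]
orientation: [2.515, 1.86, -0.045]
wrist_force: [1.3, -1.3, -3.1]
gripper_width: 0.0162
```

Request:
jog_arm:
  series:
    - [0.001,0,0.02,0,0,0,0.1]
    - [0.001,0,0.035,0,0,0,0.1]
    - [0.001,0,0.035,0,0,0,0.1]

```text
clock: 17.0
tool_pos: [0.5333, 0.2842, 0.1536]
orientation: [2.515, 1.86, -0.044]
wrist_force: [-0.1, -2.4, 1.1]
gripper_width: 0.016
```

Floor contact at TCP z = 0.1536 (force +1.1 N against -1.5 N hanging). Releasing.

Request:
jog_arm:
  series:
    - [0,0,0,0,0,0,0.5]
    - [0,0,0,0,0,0,0.5]
    - [0,0,0,0,0,0,0.5]
    - [0,0,0,0,0,0,0.5]
    - [0,0,0,0,0,0,0.5]

```text
clock: 17.5
tool_pos: [0.5332, 0.2843, 0.1533]
orientation: [2.515, 1.86, -0.044]
wrist_force: [0.4, -0.4, -0.0]
gripper_width: 0.0423
```

Request:
jog_arm:
  series:
    - [0,0,-0.3,0,0,0,0.5]
    - [0,0,-0.7,0,0,0,0.5]
    - [0,0,-1.2,0,0,0,0.5]
    - [0,0,-1.8,0,0,0,0.5]
    - [0,0,-2.4,0,0,0,0.5]
    - [0,0,-3.0,0,0,0,0.5]
    - [0,0,-3.0,0,0,0,0.5]
    - [0,0,-3.0,0,0,0,0.5]

```text
clock: 18.3
tool_pos: [0.5357, 0.2885, 0.3048]
orientation: [2.515, 1.86, -0.041]
wrist_force: [0.2, 0.0, -0.0]
gripper_width: 0.0425
```

```bash
python3 - <<'E'
from h import *
import pickle
ims={n:grab(n) for n in('scene','top')}; o=get_obs(); im0=pickle.load(open('im0.pkl','rb')); print(o['clock'],o['tool_pos'],o['wrist_force'],np.abs(o['joint_velocities']).max())
save(ims['scene'],'end.png',k=1.4)
for n,im in ims.items():
    P=cloud(im).reshape(-1,3)
    for lo,hi in((.105,.125),(.125,.145),(.145,.165),(.165,.19),(.19,.215)):
        m=(np.hypot(P[:,0]-.535,P[:,1]-.281)<.03)&(P[:,2]>lo)&(P[:,2]<hi)
        if m.sum()>2: print(n,lo,m.sum(),P[m].mean(0).round(4),P[m][:,2].max().round(4))
# bystanders: rod, spare, bin by depth blobs before / after
for nm,b in {'rod':(.44,.62,-.26,-.17,.03,.2),'spare':(.55,.9,.05,.25,.03,.08),'bin':(.65,.95,-.25,.05,.02,.09)}.items():
    c=[]
    for im in (im0['scene'],ims['scene']):
        P=cloud(im).reshape(-1,3); m=(P[:,0]>b[0])&(P[:,0]<b[1])&(P[:,1]>b[2])&(P[:,1]<b[3])&(P[:,2]>b[4])&(P[:,2]<b[5]); c.append(P[m].mean(0))
    print(nm,'shift mm',((c[1]-c[0])*1000).round(1))
E
```

```text
18.4 [0.53481908 0.28797668 0.30263032] [ 0.13067243 -0.14955091  0.5955609 ] 0.015112584199480847
scene 0.105 29 [0.5405 0.2758 0.1145] 0.1242
scene 0.125 26 [0.5413 0.2751 0.1339] 0.1429
scene 0.145 37 [0.5416 0.2734 0.1553] 0.1637
scene 0.165 49 [0.5418 0.2728 0.1776] 0.1887
scene 0.19 59 [0.5391 0.2746 0.2009] 0.2071
top 0.105 10 [0.5298 0.271  0.1132] 0.1219
top 0.125 9 [0.532  0.2691 0.1336] 0.1442
top 0.145 11 [0.5319 0.269  0.156 ] 0.1632
top 0.165 14 [0.5323 0.2682 0.1778] 0.1895
top 0.19 34 [0.5344 0.2731 0.2009] 0.21
rod shift mm [ 0.7  0.1 -0.4]
spare shift mm [ 0.8  0.3 -0.1]
bin shift mm [-0.8  1.1  0. ]
```

View pics/end.png

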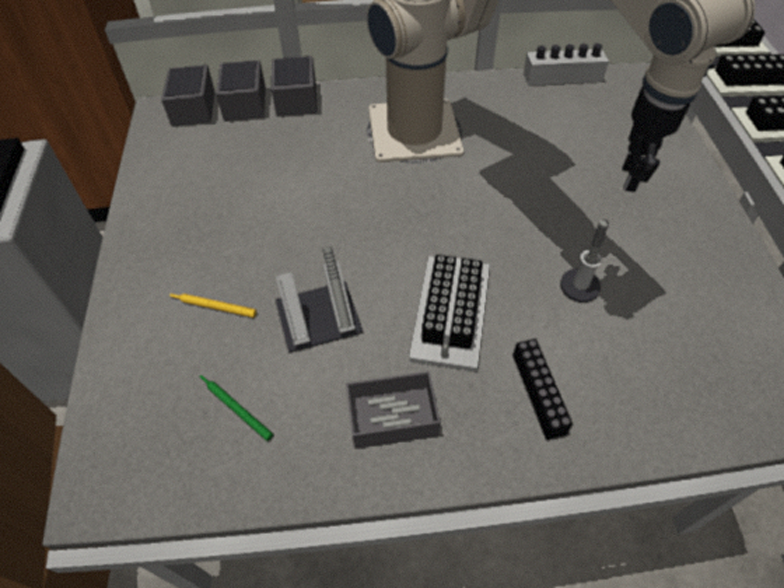

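The final picture shows the probe upright in the cup at (597,245), with its top at z ≈ 0.205 and the gripper clear above at (640,175). The rod, spare and bin are in place.

```bash
python3 -c "
from workcell import sign_off; print(sign_off())"
```

```text
the job is handed in; nothing more can be done
None
```

The probe ran the whole groove and now stands released, tip down, in the holder cup. I handed the job in at about 18.4 s of the 59 s allowed; no verdict was reported.

- **Grasp:** I took the probe from the rest along its own axis and lifted it off.
- **Groove run:** The tip went along the groove floor at about 4 cm/s, starting at the locating-pin end. It started about 20 mm in and stopped about 10 mm short of the other end. At the between-move readings the push on the floor was about 6–8 N at first. I backed off after 25 mm, and from then on it was about 1 N or none, with the tip at most about 0.5 mm off the floor. The camera put the tip within about 0.7 mm of the groove's centre line at each check.
- **Cup:** I felt the cup floor (about +2.6 N) while still holding the probe, then let go and moved up clear.

**Last checks:**
- The probe's top is at about z 0.207–0.21, against 0.204 expected.
- Its lean is about 0.05 rad.
- The wrist force is near zero.
- The rod, spare and bin measured within 1.5 mm of where they started.

**Disagreements:** The two cameras differed by 2–5 mm in absolute position, so I corrected from offsets seen within a single view and from contact force. At the cup the arm's own position for the probe was also 2–3 mm off both cameras.

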